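# Clear the inoculation bench

### The arm

A 6-joint arm with a two-finger parallel gripper is mounted at the origin on the work surface. World frame = base frame: x ahead of the robot, y to its left, z up, the work surface at z = 0. Lengths are in m, angles in rad, forces in N, time in s.
With the tool pointing down it reaches from about 0.25 to 0.725 m from the base axis. Payload 4 kg.
Tool frame: the origin (TCP) lies on the centre line of the jaws, within the pads' length; the fingertips stand 17 mm ahead of it and the grasp point (between the pads) lies 2 mm behind it; z points along the fingers, y is the line along which they close (so a half turn about z gives the same grasp; the last joint's range is limited). The gripper opens to 85 mm and grips with 20 to 120 N. Pads are 22 mm wide; open, the fingers measure 114 mm over their backs; the gripper's body (76 mm by 85 mm) begins 54 mm behind the grasp point. The pads swing forward as they close: fully open they stand 13 mm farther back than shut.
Start: joints at [1.145, 0.241, 0.005, 1.335, 0, 1.571], TCP at [0.207, 0.455, 0.248] pointing down, gripper open.
Joint ranges: [-2.72, 2.72], [-1.05, 1.87], [-1.09, 1.28], [-1.99, 2.15], [-1.42, 1.44], [-3.14, 3.14]. Speed limits (rad/s): [2.79, 2.79, 3.14, 3.14, 3.14, 3.14].

### API

Orientations are given as a unit quaternion [x, y, z, w].
In Python, from workcell import bot, camera, get_calibration gives the robot as it stands.
- The arm moves only by the tool apply_moves, never from a script. Its argument "steps" is a list of rows, each a list of 3 entries, a list of its own where there are three numbers: the shift along the tool's x, y, z as a fraction of full scale, then the turn, a rotation vector about the tool's x, y, z as a fraction of full scale, then the opening, from 0 (shut) to 1 (fully open). A call has exactly 8 rows; each row shifts and turns the commanded pose from where the row before left it, along the tool's axes as they then stand; what a row does not reach is not made up. Full scale, the value 1, is 20 cm for a shift and pi rad for a turn. A row lasts 1/12 s, in which the tool goes at most 41.7 mm and 7.16 degrees, less where a joint would pass 70% of its speed; a pose out of reach is approached as far as the arm can. A call with a number of a shift or a turn outside -1 to 1 is refused whole. A call with a gripper value outside its range is refused whole. The fingers move at their own pace and stop on an object; the grip force is fixed at half the most. Time passes only in rows, so rows that do not move let the fingers close, or fill a call up. It gives the time, the measured TCP pose, the force, the opening and the grip force at its end, in the units of the state.
- bot.get_obs(): the state, without advancing time (a new reading comes with each control period).
- camera(name): name is "scene" or "top" or "wrist"; returns (picture, depth): 480x640x3 uint8, red, green, blue; 480x640 float32, m along the optical axis (not along the pixel's ray), 0 where there is no reading.
- get_calibration(name): a dict with "fov_y" (degrees; the focal length in pixels is half the picture's height over the tangent of half this angle, whatever the lens; pixels are square), "cx", "cy" (the principal point, pixels), "rvec" (rotation vector, rad) and "tvec" (3), from world to camera coordinates, as OpenCV has them. Camera axes: x right, y down, z forward; pixel columns grow to the right and rows downward; lengths in m; the calibration is good to about 2 mm. A picture is of the moment at which its call begins: read the wrist's pose just before it. get_calibration takes no time and is no camera call; for the wrist camera it gives the pose at the moment of the call.
- bot.job_done(): hands the job in; it is judged then, once.
The state is a dict: "clock": time; "joint_pos": joint angles; "joint_vel": joint speeds; "tau": joint torques, N m; "eef_pos": TCP position; "tool_rot": TCP orientation; "ft_force": force on the tool from outside, world axes, zero at the start; "ft_torque": the same for the moment, N m; "grip_width": finger opening in m; "grasp_force": force on a finger pad.
Only numpy, scipy, OpenCV 4.12 (cv2) and the standard library are available. Lean on these libraries where they do the work, as an engineer would, in place of code of your own. Each camera call takes 0.05 s, during which the arm holds its last target. There are 200 camera calls.

### The job

Clear up the spawn bench by kind: lay the two white bag-neck collars flat on the floor of the ribbed green basket, side by side, and stand the two spawn jars upright in the two-bay crate, one in each bay. Take the white cutting tile out of its slotted holder and lean it to dry against the front face of the low steel upstand: its lower end on the bench about two centimetres out from the wall, its broad face resting back on the wall. Leave the burner and the spray bottle where they are.

Things in the scene. Friction and masses are not known exactly. Their poses are not given: they have to be found in the camera images.
- collar1_center (a point): loose white plastic bag-neck collar: a plain short open tube, 54 mm outside diameter, 36 mm hole, 30 mm high, 25 g, standing on the bench with its axis (z) vertical. Point at its centre, 15 mm above the bench. The other collar is identical
- collar2_center (a point): loose white plastic bag-neck collar: a plain short open tube, 54 mm outside diameter, 36 mm hole, 30 mm high, 25 g, standing on the bench with its axis (z) vertical. Point at its centre, 15 mm above the bench. The other collar is identical
- jar1_center (a point): loose closed jar of grain spawn: a straight cylinder 54 mm in diameter over its whole height of 95 mm, brown with a paper band and a white lid (19 mm high, same diameter), 0.14 to 0.28 kg, standing on the bench. Point at its centre, 47.5 mm above its underside; z up. The other jar is identical
- jar2_center (a point): loose closed jar of grain spawn: a straight cylinder 54 mm in diameter over its whole height of 95 mm, brown with a paper band and a white lid (19 mm high, same diameter), 0.14 to 0.28 kg, standing on the bench. Point at its centre, 47.5 mm above its underside; z up. The other jar is identical
- tile_center (a point): white glazed cutting tile, 60 mm wide (its x) by 10 mm thick (its y) by 120 mm tall (its z, up), about 0.16 kg. It stands loosely on edge in a slot of a fixed grey holder (50 mm along the tile's width, 60 mm across, 30 mm high; the slot is 16 mm wide with its floor 8 mm above the bench and is open at both ends), so lift it straight up out of it. Both side edges are free to grip. Point at the tile's centre, 68 mm above the bench at the start
- basket: fixed lime-green low basket with upright ribs all round and one undivided space; outside 138 mm (its x) by 210 mm (its y), 45 mm high, walls and floor 4 mm thick (inside 130 x 202 mm). Origin at the centre of its underside on the bench, z up
- crate: fixed orange-yellow smooth-walled crate with one middle wall that makes two bays side by side along its y; outside 138 mm (its x) by 200 mm (its y), 50 mm high, all walls and floor 5 mm thick. Each bay is 128 x 92 mm inside; bay centres at y = +49 and -49 mm. Origin at the centre of its underside on the bench, z up
- upstand: fixed low stainless upstand (a plain upright steel wall) on the robot's left, 180 mm long (its x), 6 mm thick, 75 mm high, with a foot and ribs behind it. Its plain front face looks along its -y, towards the middle of the bench; the bench in front of it is free. Origin on the bench at the middle of the front face; x along the wall, y points into the wall, z up
- burner: bystander, loose: unlit green glass spirit burner with steel cap, 80 mm across, 78 mm high; origin at the centre of its underside. Not to be disturbed
- sprayer: bystander, loose: white spray bottle with blue head, 60 mm in diameter, 158 mm high; origin at the centre of its underside. Not to be disturbed

How it is judged:
By the outcome, as a careful person would: the job done as asked, in the order asked, and still so for the second after the job is handed in, with the robot touching nothing.
It also fails if it takes over 134 s, if anything falls off the work surface, if the arm or the gripper's body presses on something with over 40 N, if the wrist force passes 120 N, or if a joint passes its speed limit or range.

## Working session

There is one attempt and no reset: what is moved stays moved. The work goes in short steps, Python scripts to look and compute and a tool call to move; the robot and the scene stay as the last step left them, time stands still between calls to the robot, and variables do not carry over. Pictures are saved under pics/ and viewed, at most 14 in all, crops included, and the job is handed in when it is done.

Besides the shell and the picture viewer there is one more tool, called after "Request:" as name([rows], argument=value, ...), one row to a line, values as JSON. apply_moves: Moves the arm, as the interface text tells. Its arguments: {"type":"object","properties":{"steps":{"type":"array"}},"required":["steps"]}

```bash
mkdir -p pics; ls; python3 - <<'E'
from workcell import bot,camera,get_calibration
import cv2,numpy as np
o=bot.get_obs(); print({k:np.round(v,3) for k,v in o.items()})
for n in("scene","top"):
    c=get_calibration(n);print(n,c)
    p,d=camera(n);cv2.imwrite(f"pics/{n}0.png",p[...,::-1]);np.savez(f"pics/{n}0.npz",p=p,d=d)
E
```

```text
pics
{'clock': np.float64(0.0), 'joint_pos': array([ 1.145,  0.241,  0.004,  1.335, -0.   ,  1.571]), 'joint_vel': array([ 0.   ,  0.002,  0.   ,  0.001,  0.001, -0.002]), 'tau': array([ 3.0000e-03, -3.7232e+01,  2.5241e+01,  1.7000e-02,  0.0000e+00,
       -0.0000e+00]), 'eef_pos': array([0.206, 0.455, 0.247]), 'tool_rot': array([ 0.211,  0.977, -0.001, -0.   ]), 'ft_force': array([-0.437, -0.259,  0.389]), 'ft_torque': array([-0.006, -0.033, -0.008]), 'grasp_force': np.float64(0.0), 'grip_width': np.float64(0.085)}
scene {'fov_y': 50.0001724171551, 'cx': 325.38811355379005, 'cy': 240.00905405417848, 'rvec': array([ 1.73078581,  1.72945475, -0.78837101]), 'tvec': array([-0.00978191, -0.3407685 ,  1.5049595 ])}
top {'fov_y': 48.306474719218386, 'cx': 318.18519102382663, 'cy': 236.33893732343145, 'rvec': array([ 2.1401205 , -2.20103694,  0.08407438]), 'tvec': array([0.02000099, 0.62318162, 1.29054373])}
```

View pics/scene0.png

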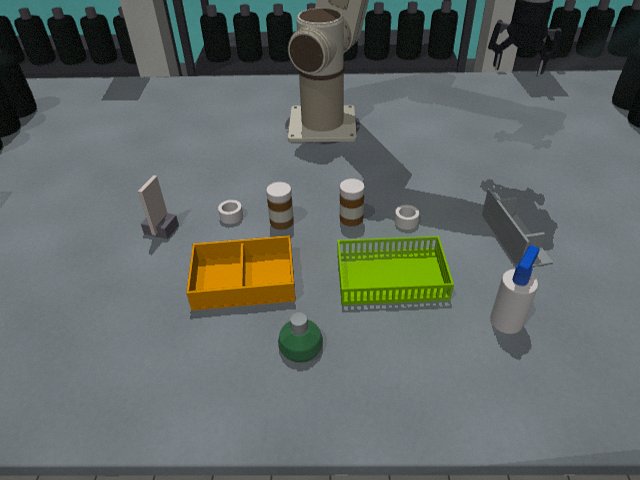

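View pics/top0.png

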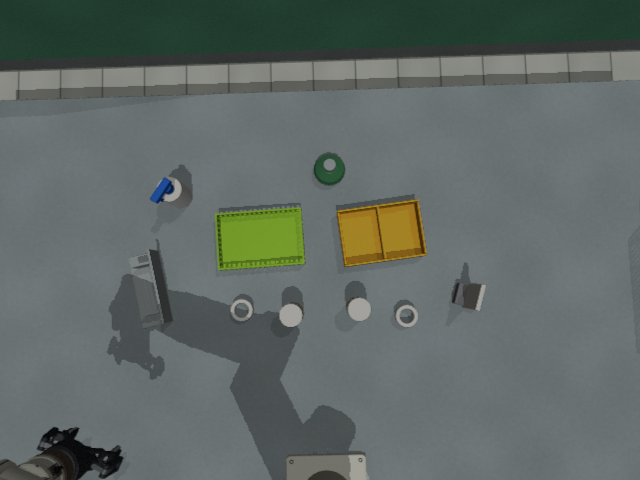

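The scene and top views agree. Top-view pixels are: collars (242,310) and (406,316), jars (291,315) and (359,309), tile (472,295), basket (260,239), crate (381,233), and the upstand's front edge along (152,250)-(168,322). The burner is at (329,168) and the sprayer at (168,190).

```bash
cat > h.py <<'E'
import numpy as np,cv2
from workcell import bot,camera,get_calibration
def cal(n):
    c=get_calibration(n);f=240/np.tan(np.radians(c['fov_y'])/2)
    return f,c['cx'],c['cy'],cv2.Rodrigues(np.array(c['rvec']))[0],np.array(c['tvec'])
def plane(n,uv,z,C=None):
    f,cx,cy,R,t=C or cal(n);uv=np.atleast_2d(uv).astype(float)
    d=np.c_[(uv[:,0]-cx)/f,(uv[:,1]-cy)/f,np.ones(len(uv))]@R
    o=-R.T@t
    return o+d*((z-o[2])/d[:,2])[:,None]
def cloud(n,d,C=None):
    f,cx,cy,R,t=C or cal(n);v,u=np.mgrid[:480,:640]
    P=np.dstack([(u-cx)/f*d,(v-cy)/f*d,d])-t
    return P@R
def project(n,X,C=None):
    f,cx,cy,R,t=C or cal(n);p=np.atleast_2d(X)@R.T+t
    return np.c_[f*p[:,0]/p[:,2]+cx,f*p[:,1]/p[:,2]+cy]
E
python3 - <<'E'
from h import *
z=np.load('pics/top0.npz');p=z['p'];d=z['d'];P=cloud('top',d);Z=P[...,2]
hsv=cv2.cvtColor(p,cv2.COLOR_RGB2HSV);H,S,V=[hsv[...,i].astype(int) for i in range(3)]
print('bench z',np.median(Z[380:400,400:600]))
def box(u0,u1,v0,v1):
    m=np.zeros((480,640),bool);m[v0:v1,u0:u1]=1;return m
def rep(name,m,z):
    m8=m.astype(np.uint8);n,l,s,c=cv2.connectedComponentsWithStats(m8)
    k=1+np.argmax(s[1:,4]);cs,_=cv2.findContours((l==k).astype(np.uint8),0,2)
    q=max(cs,key=cv2.contourArea)[:,0]
    W=plane('top',q,z)[:,:2].astype(np.float32)
    r=cv2.minAreaRect(W);print(name,s[k,4],'rect c',np.round(r[0],4),'size',np.round(r[1],4),'ang',round(r[2],1),'medz',round(float(np.median(Z[l==k])),4),'circ',np.round(cv2.minEnclosingCircle(W),4) if 0 else [np.round(x,4) for x in cv2.minEnclosingCircle(W)])
white=(S<50)&(V>130)
for n,b,zz in[('col1',(225,260,295,325),.03),('jar1',(275,308,300,330),.095),('jar2',(343,375,295,325),.095),('col2',(390,422,300,330),.03)]:
    rep(n,box(*b)&(Z>zz-.008),zz); rep(n+'w',box(*b)&white,zz)
rep('tile',box(440,500,260,320)&(Z>.11),.128); rep('tilew',box(440,500,260,320)&white,.128)
rep('holder',box(440,500,260,320)&(Z>.02)&(Z<.04),.03)
rep('basket',(H>30)&(H<50)&(S>120)&box(200,320,190,290),.045)
rep('crate',(H>10)&(H<28)&(S>120)&box(320,440,190,290),.05)
rep('basketZ',box(200,320,195,285)&(Z>.035),.045)
rep('crateZ',box(325,440,190,280)&(Z>.035),.05)
rep('upst',box(120,190,235,345)&(Z>.065),.075)
rep('burner',box(305,355,145,195)&(Z>.01),.04)
rep('spray',box(145,190,170,210)&(Z>.1),.11)
E
```

```text
bench z 0.000444813218553739
col1 231 rect c [0.45  0.194] size [0.0512 0.0508] ang 89.0 medz 0.0299 circ [array([0.4496, 0.1941]), np.float64(0.0272)]
col1w 130 rect c [0.4558 0.1928] size [0.0525 0.0369] ang 71.3 medz 0.03 circ [array([0.4494, 0.1948]), np.float64(0.0266)]
jar1 426 rect c [0.4371 0.0696] size [0.0509 0.0503] ang 88.5 medz 0.0952 circ [array([0.4383, 0.0688]), np.float64(0.0282)]
jar1w 410 rect c [0.4372 0.0708] size [0.0485 0.0503] ang 88.6 medz 0.0952 circ [array([0.4372, 0.0713]), np.float64(0.0266)]
jar2 429 rect c [ 0.4466 -0.0877] size [0.0508 0.0503] ang 88.4 medz 0.0955 circ [array([ 0.4471, -0.0882]), np.float64(0.0271)]
jar2w 420 rect c [ 0.4466 -0.0877] size [0.0507 0.0504] ang 88.1 medz 0.0955 circ [array([ 0.4464, -0.0882]), np.float64(0.0267)]
col2 232 rect c [ 0.4248 -0.2061] size [0.0508 0.0506] ang 87.7 medz 0.03 circ [array([ 0.4257, -0.2067]), np.float64(0.0279)]
col2w 200 rect c [ 0.4248 -0.2061] size [0.0508 0.0505] ang 87.7 medz 0.0303 circ [array([ 0.4244, -0.2067]), np.float64(0.0264)]
tile 180 rect c [ 0.4681 -0.3562] size [0.0151 0.0599] an
[... 528 characters left out ...]
z 0.0066 circ [array([ 0.6268, -0.1503]), np.float64(0.1199)]
basketZ 564 rect c [0.6215 0.1449] size [0.1384 0.2116] ang 2.6 medz 0.0447 circ [array([0.6211, 0.1446]), np.float64(0.1256)]
crateZ 831 rect c [ 0.6267 -0.1517] size [0.1383 0.2009] ang 6.5 medz 0.0488 circ [array([ 0.6268, -0.1515]), np.float64(0.1207)]
upst 286 rect c [0.5134 0.3893] size [0.1793 0.0118] ang 11.8 medz 0.0737 circ [array([0.5131, 0.391 ]), np.float64(0.0898)]
burner 770 rect c [ 0.7872 -0.0288] size [0.074  0.0776] ang 88.2 medz 0.0425 circ [array([ 0.7871, -0.0292]), np.float64(0.0394)]
spray 616 rect c [0.7311 0.3489] size [0.0618 0.0709] ang 61.9 medz 0.1233 circ [array([0.7292, 0.3538]), np.float64(0.0404)]
```

Request:
apply_moves([
  [[0,0,0],[0,0,0.036],1],
  [[0,0,0],[0,0,0.036],1],
  [[0,0,0],[0,0,0.036],1],
  [[0,0,0],[0,0,0.036],1],
  [[0,0,0],[0,0,0.036],1],
  [[0,0,0],[0,0,0.036],1],
  [[0,0,0],[0,0,0.036],1],
  [[0,0,0],[0,0,0.036],1],
])

```text
clock: 0.77
eef_pos: [0.2064, 0.455, 0.2478]
tool_rot: [0.619, 0.785, -0.001, 0.0]
ft_force: [-0.4, -0.1, -0.3]
grip_width: 0.0855
grasp_force: 0.0
```

Request:
apply_moves([
  [[0,0,0],[0,0,0.038],1],
  [[0,0,0],[0,0,0.038],1],
  [[-0.145,0.136,0],[0,0,0],1],
  [[-0.145,0.136,0],[0,0,0],1],
  [[-0.145,0.136,0],[0,0,0],1],
  [[-0.145,0.136,0],[0,0,0],1],
  [[-0.145,0.136,0],[0,0,0],1],
  [[-0.145,0.136,0],[0,0,0],1],
])

```text
clock: 1.43
eef_pos: [0.3706, 0.2799, 0.248]
tool_rot: [0.706, 0.708, -0.0, -0.0]
ft_force: [0.5, 1.5, -0.1]
grip_width: 0.0856
grasp_force: 0.0
```

Request:
apply_moves([
  [[-0.145,0.136,0.1],[0,0,0],1],
  [[-0.145,0.136,0.1],[0,0,0],1],
  [[-0.145,0.136,0.1],[0,0,0],1],
  [[0,0,0],[0,0,0],1],
  [[0,0,0],[0,0,0],1],
  [[0,0,0],[0,0,0],1],
  [[0,0,0],[0,0,0],1],
  [[0,0,0],[0,0,0],1],
])

```text
clock: 2.1
eef_pos: [0.4461, 0.2015, 0.1929]
tool_rot: [0.706, 0.708, 0.001, 0.0]
ft_force: [-1.1, 0.3, 0.9]
grip_width: 0.0852
grasp_force: 0.0
```

```bash
cat >> h.py <<'E'
from scipy.spatial.transform import Rotation as Ro
def st():
    o=bot.get_obs();R=Ro.from_quat(o['tool_rot']).as_matrix()
    print('t %.2f'%o['clock'],'pos',np.round(o['eef_pos'],4),'ydir deg %.2f'%np.degrees(np.arctan2(R[1,1],R[0,1])),'z',np.round(R[:,2],3),'w %.4f g %.1f'%(o['grip_width'],o['grasp_force']),'F',np.round(o['ft_force'],1),'q',np.round(o['joint_pos'],2))
    return o['eef_pos'],R
def to(target):
    p,R=st();d=R.T@(np.array(target)-p)
    print('-> tool shift fraction total',np.round(d/.2,3),'world mm',np.round((target-p)*1e3,1))
E
python3 - <<'E'
from h import *
to([.45,.1941,.018])
C=cal('wrist');p,d=camera('wrist');cv2.imwrite('pics/w1.png',p[...,::-1])
P=cloud('wrist',d,C);m=(P[...,2]>.024)&(P[...,2]<.036)&(d>0)&(np.hypot(P[...,0]-.45,P[...,1]-.194)<.05)
print(m.sum(),P[m].mean(0),P[m].min(0),P[m].max(0))
E
```

```text
t 2.10 pos [0.4461 0.2015 0.1929] ydir deg 0.21 z [ 0.001  0.001 -1.   ] w 0.0852 g 0.0 F [-1.1  0.3  0.9] q [ 0.42  0.25 -0.13  1.19  0.    1.99]
-> tool shift fraction total [-0.038  0.018  0.875] world mm [   3.9   -7.4 -174.9]
1844 [0.44802193 0.1963966  0.02827129] [0.42171875 0.1690596  0.02403509] [0.4742913  0.22205766 0.03055503]
```

Request:
apply_moves([
  [[-0.033,0.015,0.15],[0,0,0],1],
  [[0,0,0.15],[0,0,0],1],
  [[0,0,0.15],[0,0,0],1],
  [[0,0,0.15],[0,0,0],1],
  [[0,0,0.15],[0,0,0],1],
  [[0,0,0.1],[0,0,0],1],
  [[0,0,0],[0,0,0],1],
  [[0,0,0],[0,0,0],0.5],
])

```text
clock: 2.82
eef_pos: [0.4485, 0.1942, 0.0219]
tool_rot: [0.706, 0.708, -0.001, -0.0]
ft_force: [0.0, -0.6, 0.3]
grip_width: 0.0755
grasp_force: 0.0
```

Request:
apply_moves([
  [[0,0,0],[0,0,0],0.5],
  [[0,0,0],[0,0,0],0.4],
  [[0,0,0],[0,0,0],0.4],
  [[0,0,0],[0,0,0],0.4],
  [[0,0,0],[0,0,0],0.4],
  [[0,0,0],[0,0,0],0.4],
  [[0,0,0],[0,0,0],0.4],
  [[0,0,0],[0,0,0],0.4],
])

```text
clock: 3.48
eef_pos: [0.4514, 0.1948, 0.0247]
tool_rot: [0.707, 0.708, 0.003, 0.001]
ft_force: [-0.6, 1.1, 5.6]
grip_width: 0.0512
grasp_force: 63.0
```

```bash
python3 - <<'E'
from h import *
st()
for y in(40,-40):
  a=np.radians(2.6);print(np.array([.6215,.1454])+np.array([-np.sin(a),np.cos(a)])*y/1e3)
for y in(49,-49):
  a=np.radians(6.4);print(np.array([.6268,-.151])+np.array([-np.sin(a),np.cos(a)])*y/1e3)
E
```

```text
t 3.48 pos [0.4514 0.1948 0.0247] ydir deg 0.10 z [ 0.005  0.003 -1.   ] w 0.0512 g 63.0 F [-0.6  1.1  5.6] q [ 0.41  0.44 -0.36  0.77  0.    1.98]
[0.61968548 0.18535882]
[0.62331452 0.10544118]
[ 0.62133802 -0.10230537]
[ 0.63226198 -0.19969463]
```

Request:
apply_moves([
  [[0,0,-0.1],[0,0,0],0.4],
  [[0,0,-0.15],[0,0,0],0.4],
  [[0,0,-0.15],[0,0,0],0.4],
  [[0,0,-0.1],[0,0,0],0.4],
  [[-0.008,0.14,0],[0,0,0],0.4],
  [[-0.008,0.14,0],[0,0,0],0.4],
  [[-0.008,0.14,0],[0,0,0],0.4],
  [[-0.008,0.14,0],[0,0,0],0.4],
])

```text
clock: 4.15
eef_pos: [0.5633, 0.1876, 0.1242]
tool_rot: [0.707, 0.708, 0.001, 0.001]
ft_force: [0.3, -0.5, 0.5]
grip_width: 0.0519
grasp_force: 62.8
```

Request:
apply_moves([
  [[-0.008,0.14,0],[0,0,0],0.4],
  [[-0.008,0.14,0],[0,0,0],0.4],
  [[0,0,0],[0,0,0],0.4],
  [[0,0,0],[0,0,0],0.4],
  [[0,0,0],[0,0,0],0.4],
  [[0,0,0],[0,0,0],0.4],
  [[0,0,0],[0,0,0],0.4],
  [[0,0,0],[0,0,0],0.4],
])

```text
clock: 4.82
eef_pos: [0.6168, 0.1846, 0.1228]
tool_rot: [0.706, 0.708, 0.0, 0.0]
ft_force: [0.0, -0.6, -0.2]
grip_width: 0.0518
grasp_force: 62.8
```

```bash
python3 - <<'E'
from h import *
to([.6197,.1854,.0305])
C=cal('wrist');p,d=camera('wrist');cv2.imwrite('pics/w2.png',p[...,::-1])
E
```

```text
t 4.82 pos [0.6168 0.1846 0.1228] ydir deg 0.12 z [ 0.  0. -1.] w 0.0518 g 62.8 F [ 0.  -0.6 -0.2] q [0.29 0.6  0.22 1.19 0.   1.86]
-> tool shift fraction total [0.004 0.014 0.461] world mm [  2.9   0.8 -92.3]
```

View pics/w2.png

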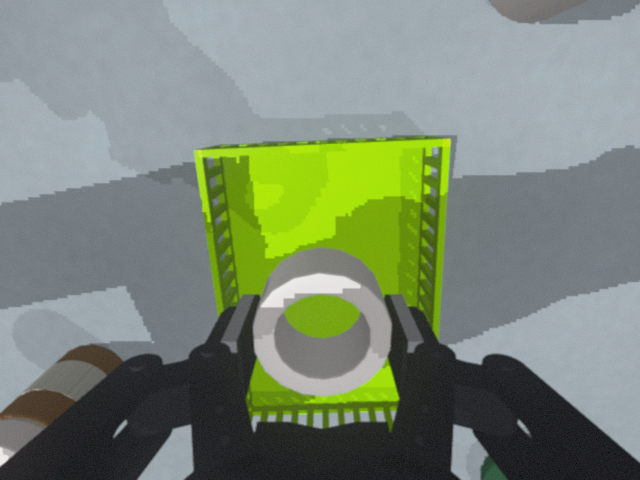

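The collar is held level at (322,320), between the two fingers, and the basket walls are clear on both sides.

Request:
apply_moves([
  [[0.004,0.014,0.1],[0,0,0],0.4],
  [[0,0,0.1],[0,0,0],0.4],
  [[0,0,0.1],[0,0,0],0.4],
  [[0,0,0.08],[0,0,0],0.4],
  [[0,0,0.04],[0,0,0],0.4],
  [[0,0,0.02],[0,0,0],0.4],
  [[0,0,0.015],[0,0,0],0.4],
  [[0,0,0],[0,0,0],0.4],
])

```text
clock: 5.53
eef_pos: [0.6205, 0.1853, 0.0315]
tool_rot: [0.707, 0.708, 0.0, 0.0]
ft_force: [-0.3, 0.0, -0.2]
grip_width: 0.0517
grasp_force: 62.8
```

```bash
python3 -c "
from h import *
to([.6197,.1854,.0287])"
```

```text
t 5.53 pos [0.6205 0.1853 0.0315] ydir deg 0.09 z [ 0.001  0.    -1.   ] w 0.0517 g 62.8 F [-0.3  0.  -0.2] q [0.29 0.69 0.12 1.   0.   1.86]
-> tool shift fraction total [ 0.001 -0.004  0.014] world mm [-0.8  0.1 -2.8]
```

Request:
apply_moves([
  [[0,0,0.01],[0,0,0],0.4],
  [[0,0,0],[0,0,0],0.4],
  [[0,0,0],[0,0,0],0.75],
  [[0,0,0],[0,0,0],0.75],
  [[0,0,0],[0,0,0],0.75],
  [[0,0,0],[0,0,0],0.75],
  [[0,0,-0.05],[0,0,0],0.75],
  [[0,0,-0.15],[0,0,0],0.75],
])

```text
clock: 6.2
eef_pos: [0.6166, 0.184, 0.0649]
tool_rot: [0.707, 0.708, -0.005, -0.002]
ft_force: [-0.5, -0.7, 0.1]
grip_width: 0.0641
grasp_force: 0.0
```

Request:
apply_moves([
  [[0,0,-0.2],[0,0,0],0.75],
  [[0,0,-0.2],[0,0,0],1],
  [[-0.163,-0.081,0],[0,0,0],1],
  [[-0.163,-0.081,0],[0,0,0],1],
  [[-0.163,-0.081,0],[0,0,0],1],
  [[-0.163,-0.081,0],[0,0,0],1],
  [[-0.163,-0.081,0],[0,0,0],1],
  [[-0.163,-0.081,0],[0,0,0],1],
])

```text
clock: 6.87
eef_pos: [0.5226, -0.0119, 0.1502]
tool_rot: [0.706, 0.708, 0.0, 0.001]
ft_force: [0.9, -0.7, -1.2]
grip_width: 0.0853
grasp_force: 0.0
```

Request:
apply_moves([
  [[-0.163,-0.081,0],[0,0,0],1],
  [[-0.163,-0.081,0],[0,0,0],1],
  [[-0.163,-0.081,0],[0,0,0],1],
  [[-0.163,-0.081,0],[0,0,0],1],
  [[-0.163,-0.081,0],[0,0,0],1],
  [[-0.163,-0.081,0],[0,0,0],1],
  [[0,0,0],[0,0,0],1],
  [[0,0,0],[0,0,0],1],
])

```text
clock: 7.53
eef_pos: [0.4259, -0.2081, 0.1501]
tool_rot: [0.708, 0.706, 0.0, 0.001]
ft_force: [0.4, -0.0, -0.2]
grip_width: 0.0854
grasp_force: 0.0
```

```bash
python3 - <<'E'
from h import *
to([.4252,-.2064,.027])
C=cal('wrist');p,d=camera('wrist')
P=cloud('wrist',d,C);m=(P[...,2]>.024)&(P[...,2]<.036)&(d>0)&(np.hypot(P[...,0]-.425,P[...,1]+.206)<.05)
print(m.sum(),(P[m].min(0)+P[m].max(0))/2,P[m].min(0),P[m].max(0))
p,d=camera('top');P=cloud('top',d);m=(P[...,2]>.028)&(P[...,2]<.042)&(np.hypot(P[...,0]-.62,P[...,1]-.185)<.04)
print(m.sum(),(P[m].min(0)+P[m].max(0))/2,np.median(P[m][:,2]),P[m].max(0)-P[m].min(0))
E
```

```text
t 7.53 pos [ 0.4259 -0.2081  0.1501] ydir deg -0.18 z [ 0.001 -0.    -1.   ] w 0.0854 g 0.0 F [ 0.4 -0.  -0.2] q [-0.45  0.26 -0.24  1.07  0.    1.12]
-> tool shift fraction total [ 0.009 -0.004  0.615] world mm [  -0.7    1.7 -123.1]
2530 [ 0.42318977 -0.20570094  0.02740059] [ 0.39645822 -0.23233269  0.02401308] [ 0.44992133 -0.17906919  0.0307881 ]
208 [0.62072425 0.18371342 0.03483375] 0.034341241320837566 [0.05193434 0.05205148 0.01351893]
```

Request:
apply_moves([
  [[0.01,-0.008,0.15],[0,0,0],1],
  [[0,0,0.15],[0,0,0],1],
  [[0,0,0.15],[0,0,0],1],
  [[0,0,0.1],[0,0,0],1],
  [[0,0,0.065],[0,0,0],1],
  [[0,0,0],[0,0,0],1],
  [[0,0,0],[0,0,0],0.4],
  [[0,0,0],[0,0,0],0.4],
])

```text
clock: 8.3
eef_pos: [0.4262, -0.2039, 0.0271]
tool_rot: [0.706, 0.708, 0.0, 0.001]
ft_force: [0.0, -0.0, -0.2]
grip_width: 0.064
grasp_force: 0.0
```

Request:
apply_moves([
  [[0,0,0],[0,0,0],0.4],
  [[0,0,0],[0,0,0],0.4],
  [[0,0,0],[0,0,0],0.4],
  [[0,0,0],[0,0,0],0.4],
  [[0,0,0],[0,0,0],0.4],
  [[0,0,0],[0,0,0],0.4],
  [[0,0,-0.1],[0,0,0],0.4],
  [[0,0,-0.15],[0,0,0],0.4],
])

```text
clock: 8.97
eef_pos: [0.4232, -0.2034, 0.0754]
tool_rot: [0.707, 0.708, -0.001, -0.002]
ft_force: [0.2, -0.6, -0.0]
grip_width: 0.052
grasp_force: 62.9
```

Request:
apply_moves([
  [[0,0,-0.2],[0,0,0],0.4],
  [[0,0,-0.2],[0,0,0],0.4],
  [[0,0,-0.1],[0,0,0],0.4],
  [[0,0,0],[0,0,0],0.4],
  [[0.156,0.1,0],[0,0,0],0.4],
  [[0.156,0.1,0],[0,0,0],0.4],
  [[0.156,0.1,0],[0,0,0],0.4],
  [[0.156,0.1,0],[0,0,0],0.4],
])

```text
clock: 9.63
eef_pos: [0.5052, -0.0783, 0.1764]
tool_rot: [0.707, 0.707, 0.0, 0.0]
ft_force: [0.5, -0.5, 0.6]
grip_width: 0.0523
grasp_force: 62.9
```

Request:
apply_moves([
  [[0.156,0.1,0],[0,0,0],0.4],
  [[0.156,0.1,0],[0,0,0],0.4],
  [[0.156,0.1,0],[0,0,0],0.4],
  [[0.156,0.1,0],[0,0,0],0.4],
  [[0.156,0.1,0],[0,0,0],0.4],
  [[0.156,0.1,0],[0,0,0],0.4],
  [[0,0,0],[0,0,0],0.4],
  [[0,0,0],[0,0,0],0.4],
])

```text
clock: 10.3
eef_pos: [0.6246, 0.11, 0.1749]
tool_rot: [0.705, 0.709, -0.0, -0.0]
ft_force: [0.2, -1.1, -0.1]
grip_width: 0.0518
grasp_force: 62.9
```

```bash
python3 - <<'E'
from h import *
to([.6233,.1054,.032])
C=cal('wrist');p,d=camera('wrist');cv2.imwrite('pics/w3.png',p[...,::-1])
E
```

```text
t 10.30 pos [0.6246 0.11   0.1749] ydir deg 0.28 z [-0.001 -0.    -1.   ] w 0.0518 g 62.9 F [ 0.2 -1.1 -0.1] q [ 0.17  0.55  0.27  1.29 -0.    1.74]
-> tool shift fraction total [-0.023 -0.006  0.715] world mm [  -1.3   -4.6 -142.9]
```

View pics/w3.png

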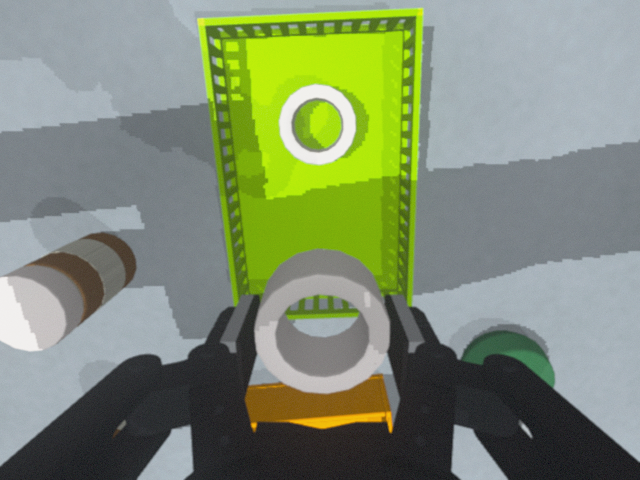

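The first collar lies flat at (317,125) in the basket. The second is held level at (322,320) above the free half.

Request:
apply_moves([
  [[-0.023,-0.006,0.15],[0,0,0],0.4],
  [[0,0,0.15],[0,0,0],0.4],
  [[0,0,0.15],[0,0,0],0.4],
  [[0,0,0.12],[0,0,0],0.4],
  [[0,0,0.08],[0,0,0],0.4],
  [[0,0,0.04],[0,0,0],0.4],
  [[0,0,0.025],[0,0,0],0.4],
  [[0,0,0],[0,0,0],0.4],
])

```text
clock: 11.02
eef_pos: [0.6227, 0.1022, 0.0335]
tool_rot: [0.707, 0.707, -0.0, -0.0]
ft_force: [-0.3, -0.8, -0.3]
grip_width: 0.0523
grasp_force: 62.9
```

Request:
apply_moves([
  [[0,0,0],[0,0,0],0.75],
  [[0,0,0],[0,0,0],0.75],
  [[0,0,0],[0,0,0],0.75],
  [[0,0,0],[0,0,0],0.75],
  [[0,0,-0.05],[0,0,0],0.75],
  [[0,0,-0.15],[0,0,0],0.75],
  [[0,0,-0.2],[0,0,0],0.75],
  [[0,0,-0.2],[0,0,0],1],
])

```text
clock: 11.68
eef_pos: [0.6222, 0.1033, 0.1541]
tool_rot: [0.707, 0.708, -0.001, -0.001]
ft_force: [2.0, -0.1, 0.4]
grip_width: 0.0745
grasp_force: 0.0
```

Request:
apply_moves([
  [[0,0,-0.15],[0,0,0],1],
  [[-0.035,-0.186,0],[0,0,0],1],
  [[-0.035,-0.186,0],[0,0,0],1],
  [[-0.035,-0.186,0],[0,0,0],1],
  [[-0.035,-0.186,0],[0,0,0],1],
  [[-0.035,-0.186,0],[0,0,0],1],
  [[0,0,0],[0,0,0],1],
  [[0,0,0],[0,0,0],1],
])

```text
clock: 12.35
eef_pos: [0.4349, 0.0677, 0.1839]
tool_rot: [0.707, 0.708, -0.0, -0.0]
ft_force: [0.1, -0.6, 0.3]
grip_width: 0.0851
grasp_force: 0.0
```

```bash
python3 - <<'E'
from h import *
to([.4375,.070,.065])
C=cal('wrist');p,d=camera('wrist')
P=cloud('wrist',d,C);m=(P[...,2]>.085)&(P[...,2]<.105)&(d>0)&(np.hypot(P[...,0]-.4375,P[...,1]-.07)<.035)
print(m.sum(),(P[m].min(0)+P[m].max(0))/2,P[m].min(0),P[m].max(0))
p,d=camera('top');P=cloud('top',d)
for c in([.62,.185],[.623,.105]):
  m=(P[...,2]>.028)&(P[...,2]<.042)&(np.hypot(P[...,0]-c[0],P[...,1]-c[1])<.037)
  print(m.sum(),(P[m].min(0)+P[m].max(0))/2,np.median(P[m][:,2]),P[m].max(0)-P[m].min(0))
E
```

```text
t 12.35 pos [0.4349 0.0677 0.1839] ydir deg 0.08 z [-0. -0. -1.] w 0.0851 g 0.0 F [ 0.1 -0.6  0.3] q [ 0.15  0.16 -0.26  1.14 -0.    1.72]
-> tool shift fraction total [0.012 0.013 0.594] world mm [   2.6    2.3 -118.9]
5648 [0.43604423 0.07156234 0.09047832] [0.4091885  0.04491531 0.08504677] [0.46289996 0.09820936 0.09590987]
207 [0.6204881  0.18403923 0.034915  ] 0.03423460332646424 [0.05198096 0.05161184 0.01339123]
207 [0.62416979 0.09977005 0.0349906 ] 0.03432468603004987 [0.0499372  0.05187367 0.01342316]
```

Request:
apply_moves([
  [[0.016,0.009,0.1],[0,0,0],1],
  [[0,0,0.15],[0,0,0],1],
  [[0,0,0.15],[0,0,0],1],
  [[0,0,0.13],[0,0,0],1],
  [[0,0,0.06],[0,0,0],1],
  [[0,0,0],[0,0,0],1],
  [[0,0,0],[0,0,0],0.4],
  [[0,0,0],[0,0,0],0.4],
])

```text
clock: 13.12
eef_pos: [0.4411, 0.0716, 0.0661]
tool_rot: [0.707, 0.708, 0.001, 0.001]
ft_force: [0.8, 0.8, -0.4]
grip_width: 0.0637
grasp_force: 0.0
```

Request:
apply_moves([
  [[0,0,0],[0,0,0],0.4],
  [[0,0,0],[0,0,0],0.4],
  [[0,0,0],[0,0,0],0.4],
  [[0,0,0],[0,0,0],0.4],
  [[0,0,0],[0,0,0],0.4],
  [[0,0,-0.05],[0,0,0],0.4],
  [[0,0,-0.1],[0,0,0],0.4],
  [[0,0,-0.15],[0,0,0],0.4],
])

```text
clock: 13.78
eef_pos: [0.4365, 0.0708, 0.1236]
tool_rot: [0.707, 0.708, -0.003, -0.002]
ft_force: [0.6, -0.0, -1.3]
grip_width: 0.0527
grasp_force: 63.3
```

Request:
apply_moves([
  [[0,0,-0.15],[0,0,0],0.4],
  [[0,0,-0.1],[0,0,0],0.4],
  [[-0.062,0.066,0],[0,0,0],0.4],
  [[-0.124,0.132,0],[0,0,0],0.4],
  [[-0.124,0.132,0],[0,0,0],0.4],
  [[-0.124,0.132,0],[0,0,0],0.4],
  [[-0.124,0.132,0],[0,0,0],0.4],
  [[-0.124,0.132,0],[0,0,0],0.4],
])

```text
clock: 14.45
eef_pos: [0.5851, -0.0662, 0.1749]
tool_rot: [0.707, 0.708, -0.0, -0.0]
ft_force: [0.7, 1.5, -1.5]
grip_width: 0.0529
grasp_force: 63.4
```

Request:
apply_moves([
  [[-0.124,0.132,0],[0,0,0],0.4],
  [[-0.062,0.066,0],[0,0,0],0.4],
  [[0,0,0],[0,0,0],0.4],
  [[0,0,0],[0,0,0],0.4],
  [[0,0,0],[0,0,0],0.4],
  [[0,0,0],[0,0,0],0.4],
  [[0,0,0],[0,0,0],0.4],
  [[0,0,0],[0,0,0],0.4],
])

```text
clock: 15.12
eef_pos: [0.6237, -0.1012, 0.1756]
tool_rot: [0.706, 0.708, 0.0, 0.0]
ft_force: [0.3, 1.1, -2.6]
grip_width: 0.0529
grasp_force: 63.7
```

```bash
python3 - <<'E'
from h import *
to([.6213,-.1023,.072])
C=cal('wrist');p,d=camera('wrist');cv2.imwrite('pics/w4.png',p[...,::-1])
E
```

```text
t 15.12 pos [ 0.6237 -0.1012  0.1756] ydir deg 0.15 z [ 0.  0. -1.] w 0.0529 g 63.7 F [ 0.3  1.1 -2.6] q [-0.16  0.54  0.26  1.29  0.    1.41]
-> tool shift fraction total [-0.005 -0.012  0.518] world mm [  -2.4   -1.1 -103.6]
```

View pics/w4.png

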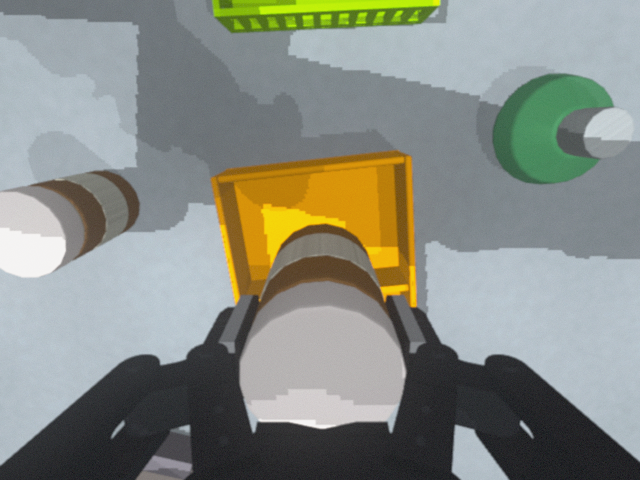

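The jar is held upright at (322,350), and the +y bay is open below it around (310,220).

Request:
apply_moves([
  [[-0.005,-0.012,0.1],[0,0,0],0.4],
  [[0,0,0.12],[0,0,0],0.4],
  [[0,0,0.12],[0,0,0],0.4],
  [[0,0,0.1],[0,0,0],0.4],
  [[0,0,0.05],[0,0,0],0.4],
  [[0,0,0.028],[0,0,0],0.4],
  [[0,0,0],[0,0,0],0.4],
  [[0,0,0],[0,0,0],0.4],
])

```text
clock: 15.83
eef_pos: [0.6224, -0.103, 0.0727]
tool_rot: [0.706, 0.708, 0.001, 0.001]
ft_force: [-0.1, -0.0, -2.2]
grip_width: 0.0529
grasp_force: 64.0
```

Request:
apply_moves([
  [[0,0,0],[0,0,0],0.78],
  [[0,0,0],[0,0,0],0.78],
  [[0,0,0],[0,0,0],0.78],
  [[0,0,0],[0,0,0],0.78],
  [[0,0,-0.05],[0,0,0],0.78],
  [[0,0,-0.15],[0,0,0],0.78],
  [[0,0,-0.2],[0,0,0],0.78],
  [[0,0,-0.2],[0,0,0],1],
])

```text
clock: 16.5
eef_pos: [0.6207, -0.103, 0.1925]
tool_rot: [0.707, 0.708, -0.001, -0.001]
ft_force: [1.0, 0.5, 0.2]
grip_width: 0.077
grasp_force: 0.0
```

Request:
apply_moves([
  [[0.014,-0.175,0],[0,0,0],1],
  [[0.014,-0.175,0],[0,0,0],1],
  [[0.014,-0.175,0],[0,0,0],1],
  [[0.014,-0.175,0],[0,0,0],1],
  [[0.014,-0.175,0],[0,0,0],1],
  [[0,0,0],[0,0,0],1],
  [[0,0,0],[0,0,0],1],
  [[0,0,0],[0,0,0],1],
])

```text
clock: 17.17
eef_pos: [0.4478, -0.0896, 0.1929]
tool_rot: [0.707, 0.708, 0.001, 0.001]
ft_force: [0.6, -0.7, -1.1]
grip_width: 0.0855
grasp_force: 0.0
```

```bash
python3 - <<'E'
from h import *
to([.4466,-.0878,.065])
C=cal('wrist');p,d=camera('wrist')
P=cloud('wrist',d,C);m=(P[...,2]>.085)&(P[...,2]<.105)&(d>0)&(np.hypot(P[...,0]-.4466,P[...,1]+.088)<.035)
print(m.sum(),(P[m].min(0)+P[m].max(0))/2,P[m].min(0),P[m].max(0))
p,d=camera('top');P=cloud('top',d)
for c in([.6213,-.102],):
  m=(P[...,2]>.092)&(P[...,2]<.11)&(np.hypot(P[...,0]-c[0],P[...,1]-c[1])<.05)
  print(m.sum(),(P[m].min(0)+P[m].max(0))/2,np.median(P[m][:,2]),P[m].max(0)-P[m].min(0))
E
```

```text
t 17.17 pos [ 0.4478 -0.0896  0.1929] ydir deg 0.08 z [ 0.003 -0.001 -1.   ] w 0.0855 g 0.0 F [ 0.6 -0.7 -1.1] q [-0.2   0.19 -0.21  1.17  0.    1.37]
-> tool shift fraction total [ 0.009 -0.008  0.639] world mm [  -1.2    1.8 -127.9]
5237 [ 0.44535931 -0.08717252  0.09058497] [ 0.41855586 -0.11362316  0.08509737] [ 0.47216277 -0.06072188  0.09607258]
413 [ 0.6223331  -0.10377659  0.10009948] 0.10037670983626404 [0.05185781 0.05313649 0.0144274 ]
```

Request:
apply_moves([
  [[0.01,-0.009,0.12],[0,0,0],1],
  [[0,0,0.16],[0,0,0],1],
  [[0,0,0.16],[0,0,0],1],
  [[0,0,0.13],[0,0,0],1],
  [[0,0,0.068],[0,0,0],1],
  [[0,0,0],[0,0,0],1],
  [[0,0,0],[0,0,0],0.4],
  [[0,0,0],[0,0,0],0.4],
])

```text
clock: 17.93
eef_pos: [0.4466, -0.0876, 0.0648]
tool_rot: [0.707, 0.708, 0.001, 0.001]
ft_force: [-0.4, -0.1, -0.2]
grip_width: 0.0641
grasp_force: 0.0
```

Request:
apply_moves([
  [[0,0,0],[0,0,0],0.4],
  [[0,0,0],[0,0,0],0.4],
  [[0,0,0],[0,0,0],0.4],
  [[0,0,0],[0,0,0],0.4],
  [[0,0,0],[0,0,0],0.4],
  [[0,0,-0.05],[0,0,0],0.4],
  [[0,0,-0.1],[0,0,0],0.4],
  [[0,0,-0.15],[0,0,0],0.4],
])

```text
clock: 18.6
eef_pos: [0.4419, -0.0868, 0.1221]
tool_rot: [0.707, 0.708, -0.002, -0.003]
ft_force: [0.3, 0.7, -1.6]
grip_width: 0.0525
grasp_force: 63.4
```

Request:
apply_moves([
  [[0,0,-0.15],[0,0,0],0.4],
  [[0,0,-0.15],[0,0,0],0.4],
  [[-0.047,0.078,0],[0,0,0],0.4],
  [[-0.094,0.155,0],[0,0,0],0.4],
  [[-0.094,0.155,0],[0,0,0],0.4],
  [[-0.094,0.155,0],[0,0,0],0.4],
  [[-0.094,0.155,0],[0,0,0],0.4],
  [[-0.094,0.155,0],[0,0,0],0.4],
])

```text
clock: 19.27
eef_pos: [0.6162, -0.1912, 0.1832]
tool_rot: [0.707, 0.708, -0.0, -0.001]
ft_force: [0.1, -0.6, -2.0]
grip_width: 0.0528
grasp_force: 63.6
```

Request:
apply_moves([
  [[-0.047,0.078,0],[0,0,0],0.4],
  [[0,0,0],[0,0,0],0.4],
  [[0,0,0],[0,0,0],0.4],
  [[0,0,0],[0,0,0],0.4],
  [[0,0,0],[0,0,0],0.4],
  [[0,0,0],[0,0,0],0.4],
  [[0,0,0],[0,0,0],0.4],
  [[0,0,0],[0,0,0],0.4],
])

```text
clock: 19.93
eef_pos: [0.631, -0.1995, 0.1846]
tool_rot: [0.706, 0.708, 0.0, 0.0]
ft_force: [0.2, -0.0, -2.5]
grip_width: 0.0529
grasp_force: 64.0
```

```bash
python3 - <<'E'
from h import *
to([.6323,-.1997,.072])
p,d=camera('wrist');cv2.imwrite('pics/w5.png',p[...,::-1])
# upstand front face & tile from first top depth
z=np.load('pics/top0.npz');P=cloud('top',z['d']);u,v=P[235:345,120:190],0
Q=u.reshape(-1,3);m=(Q[:,2]>.072)&(Q[:,2]<.08);A=Q[m]
x=np.array([np.cos(np.radians(11.8)),np.sin(np.radians(11.8))])
for dg in(11,11.8,12.6):
  a=np.radians(dg);n=np.array([-np.sin(a),np.cos(a)]);e=A[:,:2]@n;s=A[:,:2]@np.array([np.cos(a),np.sin(a)])
  print(dg,len(A),'n-range',np.round(np.percentile(e,[0,2,10,50,90,98]),4),'s',s.min(),s.max(),'front min per third',[round(np.percentile(e[(s>=l)&(s<=h)],3),4) for l,h in zip(np.linspace(s.min(),s.max(),4)[:-1],np.linspace(s.min(),s.max(),4)[1:])])
m=(Q[:,2]>.02)&(Q[:,2]<.065);a=np.radians(11.8);n=np.array([-np.sin(a),np.cos(a)]);e=Q[m][:,:2]@n
print('face pts',np.histogram(e,bins=np.arange(.24,.34,.004)))
E
```

```text
t 19.93 pos [ 0.631  -0.1995  0.1846] ydir deg 0.11 z [ 0.001 -0.    -1.   ] w 0.0529 g 64.0 F [ 0.2 -0.  -2.5] q [-0.31  0.6   0.38  1.35  0.    1.26]
-> tool shift fraction total [-0.001  0.006  0.563] world mm [   1.3   -0.2 -112.6]
11 183 n-range [0.2796 0.281  0.2823 0.2852 0.2878 0.2887] s 0.4886080674422159 0.6673230338532784 front min per third [np.float64(0.2807), np.float64(0.2819), np.float64(0.2824)]
11.8 183 n-range [0.2725 0.2733 0.2743 0.2771 0.2795 0.2801] s 0.4925248595783149 0.6712418998588987 front min per third [np.float64(0.2736), np.float64(0.2739), np.float64(0.2732)]
12.6 183 n-range [0.2638 0.2646 0.2658 0.2688 0.2715 0.2725] s 0.4963456330171545 0.6750299059261485 front min per third [np.float64(0.2663), np.float64(0.2656), np.float64(0.2643)]
face pts (array([  0,   0,   0,   0,   0,   0,   0,   1, 391,  15,   0,   6,   8,
        11,  11,   7,  10,  12,  13,  12,  10,  10,   6,   0,   0]), array([0.24 , 0.244, 0.248, 0.252, 0.256, 0.26 , 0.264, 0.268, 0.272,
       0.276, 0.28 , 0.284, 0.288, 0.292, 0.296, 0.3  , 0.304, 0.308,
       0.312, 0.316, 0.32 , 0.324, 0.328, 0.332, 0.336, 0.34 ]))
```

View pics/w5.png

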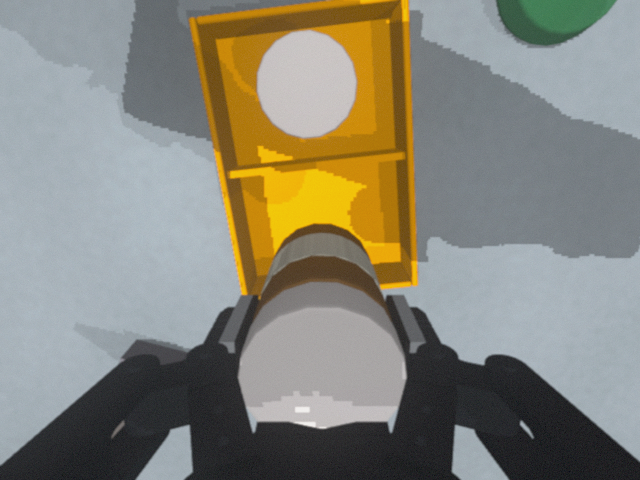

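Jar 1 stands at (307,83) in its bay, and jar 2 is held upright above the second bay.

Request:
apply_moves([
  [[-0.001,0.006,0.12],[0,0,0],0.4],
  [[0,0,0.14],[0,0,0],0.4],
  [[0,0,0.13],[0,0,0],0.4],
  [[0,0,0.09],[0,0,0],0.4],
  [[0,0,0.05],[0,0,0],0.4],
  [[0,0,0.03],[0,0,0],0.4],
  [[0,0,0],[0,0,0],0.4],
  [[0,0,0],[0,0,0],0.4],
])

```text
clock: 20.65
eef_pos: [0.6334, -0.2003, 0.0732]
tool_rot: [0.707, 0.708, 0.001, 0.001]
ft_force: [-0.1, 0.5, -2.1]
grip_width: 0.0529
grasp_force: 64.1
```

Request:
apply_moves([
  [[0,0,0],[0,0,0],0.78],
  [[0,0,0],[0,0,0],0.78],
  [[0,0,0],[0,0,0],0.78],
  [[0,0,0],[0,0,0],0.78],
  [[0,0,-0.05],[0,0,0],0.78],
  [[0,0,-0.15],[0,0,0],0.78],
  [[0,0,-0.2],[0,0,0],0.78],
  [[0,0,-0.2],[0,0,0],1],
])

```text
clock: 21.32
eef_pos: [0.6316, -0.1998, 0.1929]
tool_rot: [0.707, 0.708, -0.001, -0.001]
ft_force: [0.7, 0.1, 0.5]
grip_width: 0.0771
grasp_force: 0.0
```

Request:
apply_moves([
  [[0,0,-0.17],[0,0,0],1],
  [[-0.133,-0.137,0],[0,0,0],1],
  [[-0.133,-0.137,0],[0,0,0],1],
  [[-0.133,-0.137,0],[0,0,0],1],
  [[-0.133,-0.137,0],[0,0,0],1],
  [[-0.133,-0.137,0],[0,0,0],1],
  [[-0.133,-0.137,0],[0,0,0],1],
  [[0,0,0],[0,0,0.0314],1],
])

```text
clock: 21.98
eef_pos: [0.4634, -0.3646, 0.2274]
tool_rot: [0.744, 0.669, -0.001, 0.001]
ft_force: [0.8, 0.6, -0.2]
grip_width: 0.0854
grasp_force: 0.0
```

Request:
apply_moves([
  [[0,0,0],[0,0,0.0314],1],
  [[0,0,0],[0,0,0.0314],1],
  [[0,0,0],[0,0,0],1],
  [[0,0,0],[0,0,0],1],
  [[0,0,0],[0,0,0],1],
  [[0,0,0],[0,0,0],1],
  [[0,0,0],[0,0,0],1],
  [[0,0,0],[0,0,0],1],
])

```text
clock: 22.65
eef_pos: [0.4685, -0.3597, 0.2259]
tool_rot: [0.803, 0.596, -0.0, -0.0]
ft_force: [0.7, 0.2, 0.3]
grip_width: 0.0854
grasp_force: 0.0
```

```bash
python3 - <<'E'
from h import *
to([.467,-.359,.113])
C=cal('wrist');p,d=camera('wrist');cv2.imwrite('pics/w6.png',p[...,::-1])
P=cloud('wrist',d,C);nearby=(d>0)&(np.hypot(P[...,0]-.467,P[...,1]+.359)<.06)
def slab(l,h):
  m=nearby&(P[...,2]>l)&(P[...,2]<h)
  if m.sum()<20: print(l,h,m.sum());return
  r=cv2.minAreaRect(P[m][:,:2].astype(np.float32));print(l,h,m.sum(),np.round(r[0],4),np.round(r[1],4),round(r[2],1))
for l,h in((.123,.135),(.09,.11),(.05,.08),(.025,.035)):slab(l,h)
p,d=camera('top');P=cloud('top',d)
m=(P[...,2]>.092)&(P[...,2]<.11)&(np.hypot(P[...,0]-.632,P[...,1]+.2)<.05)
print(m.sum(),(P[m].min(0)+P[m].max(0))/2,np.median(P[m][:,2]),P[m].max(0)-P[m].min(0))
E
```

```text
t 22.65 pos [ 0.4685 -0.3597  0.2259] ydir deg -16.81 z [-0.  0. -1.] w 0.0854 g 0.0 F [0.7 0.2 0.3] q [-0.65  0.43  0.22  1.36 -0.    1.21]
-> tool shift fraction total [ 0.001 -0.008  0.565] world mm [  -1.5    0.7 -112.9]
0.123 0.135 1471 [ 0.4661 -0.3581] [0.0105 0.0597] 73.4
0.09 0.11 658 [ 0.4676 -0.3537] [0.0011 0.0592] 72.7
0.05 0.08 687 [ 0.4674 -0.3538] [0.0014 0.0591] 72.7
0.025 0.035 1654 [ 0.4711 -0.3418] [0.0259 0.0588] 72.8
421 [ 0.63312095 -0.20058213  0.09988584] 0.10052678669379153 [0.05182808 0.0519863  0.01477722]
```

View pics/w6.png

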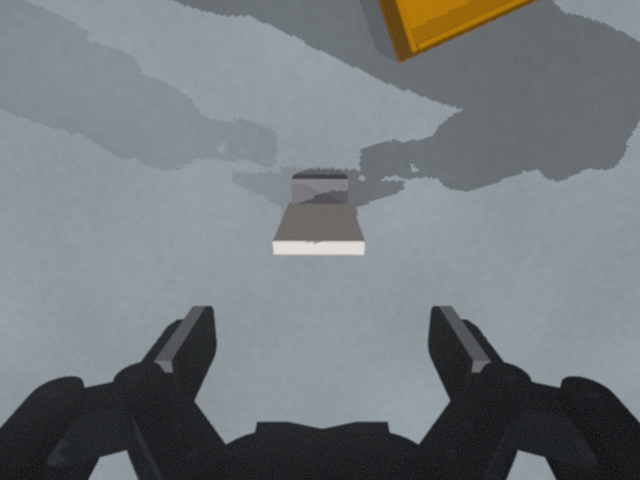

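Jar 2 stands in its bay with its lid at z = 0.100. The tile's top edge spans (273,248)-(364,248), level and square to the jaws, so I go straight down on it.

Request:
apply_moves([
  [[0.002,-0.013,0.1],[0,0,0],1],
  [[0,0,0.14],[0,0,0],1],
  [[0,0,0.14],[0,0,0],1],
  [[0,0,0.11],[0,0,0],1],
  [[0,0,0.06],[0,0,0],1],
  [[0,0,0],[0,0,0],1],
  [[0,0,0],[0,0,0],1],
  [[0,0,0],[0,0,0],0.45],
])

```text
clock: 23.42
eef_pos: [0.4667, -0.3593, 0.1171]
tool_rot: [0.803, 0.596, 0.0, 0.001]
ft_force: [0.2, -0.1, 0.2]
grip_width: 0.0757
grasp_force: 0.0
```

Request:
apply_moves([
  [[0,0,0],[0,0,0],0.45],
  [[0,0,0],[0,0,0],0.45],
  [[0,0,0],[0,0,0],0.45],
  [[0,0,0],[0,0,0],0.45],
  [[0,0,0],[0,0,0],0.45],
  [[0,0,0],[0,0,0],0.45],
  [[0,0,0],[0,0,0],0.45],
  [[0,0,0],[0,0,0],0.45],
])

```text
clock: 24.08
eef_pos: [0.467, -0.3597, 0.118]
tool_rot: [0.803, 0.596, 0.001, 0.002]
ft_force: [-0.3, 0.5, 7.0]
grip_width: 0.0583
grasp_force: 65.1
```

```bash
python3 -c "
from h import *
st()"
```

```text
t 24.08 pos [ 0.467  -0.3597  0.118 ] ydir deg -16.87 z [ 0.003 -0.003 -1.   ] w 0.0583 g 65.1 F [-0.3  0.5  7. ] q [-0.66  0.5   0.03  1.1  -0.    1.21]
```

Request:
apply_moves([
  [[0,0,-0.05],[0,0,0],0.45],
  [[0,0,-0.1],[0,0,0],0.45],
  [[0,0,-0.12],[0,0,0],0.45],
  [[0,0,-0.12],[0,0,0],0.45],
  [[0,0,-0.11],[0,0,0],0.45],
  [[0,0,0],[0,0,-0.032],0.45],
  [[0,0,0],[0,0,-0.032],0.45],
  [[0,0,0],[0,0,-0.032],0.45],
])

```text
clock: 24.75
eef_pos: [0.466, -0.3588, 0.217]
tool_rot: [0.703, 0.711, 0.0, 0.0]
ft_force: [-0.5, 0.0, -2.6]
grip_width: 0.0585
grasp_force: 64.7
```

Request:
apply_moves([
  [[0,0,0],[0,0,-0.032],0.45],
  [[0,0,0],[0,0,-0.032],0.45],
  [[0,0,0],[0,0,0],0.45],
  [[0,0,0],[0,0,0],0.45],
  [[0,0,0],[0,0,0],0.45],
  [[0,0,0],[0,0,0],0.45],
  [[0,0,0],[0,0,0],0.45],
  [[0,0,0],[0,0,0],0.45],
])

```text
clock: 25.42
eef_pos: [0.4659, -0.3587, 0.2159]
tool_rot: [0.63, 0.777, 0.0, -0.0]
ft_force: [0.1, -0.5, -1.6]
grip_width: 0.0588
grasp_force: 64.7
```

```bash
python3 - <<'E'
from h import *
to([.50,.32,.218])
C=cal('wrist');p,d=camera('wrist');cv2.imwrite('pics/w7.png',p[...,::-1])
P=cloud('wrist',d,C);o,R=st();L=(P-o)@R
m=(d>0)&(abs(L[...,1])<.025)&(abs(L[...,0])<.03)&(L[...,2]>-.02)&(L[...,2]<.115)
print(m.sum());
for a,b in((-.02,-.005),(0,.03),(.03,.06),(.06,.09),(.09,.12)):
  k=m&(L[...,2]>a)&(L[...,2]<b)
  if k.sum()>5:print(a,b,k.sum(),np.round(np.median(L[k],0),4),np.round(L[k].min(0),4),np.round(L[k].max(0),4))
E
```

```text
t 25.42 pos [ 0.4659 -0.3587  0.2159] ydir deg 11.90 z [-0.  0. -1.] w 0.0588 g 64.7 F [ 0.1 -0.5 -1.6] q [-0.66  0.43  0.19  1.33  0.    0.71]
-> tool shift fraction total [ 3.286  0.866 -0.01 ] world mm [ 34.1 678.7   2.1]
t 25.47 pos [ 0.4659 -0.3588  0.2159] ydir deg 11.90 z [-0.  0. -1.] w 0.0586 g 64.7 F [-0.   0.2 -0.9] q [-0.66  0.43  0.19  1.33 -0.    0.71]
13467
-0.02 -0.005 3748 [ 0.0022 -0.     -0.0083] [-0.0046 -0.025  -0.0106] [ 0.0068  0.025  -0.005 ]
0 0.03 4026 [ 0.0057 -0.      0.013 ] [ 0.0045 -0.025   0.    ] [0.0068 0.025  0.03  ]
0.03 0.06 2421 [0.0058 0.     0.0432] [ 0.0048 -0.025   0.03  ] [0.0065 0.025  0.06  ]
0.06 0.09 1558 [0.0058 0.     0.0734] [ 0.005  -0.0249  0.06  ] [0.0065 0.025  0.09  ]
0.09 0.12 770 [0.0059 0.     0.1   ] [ 0.0052 -0.025   0.09  ] [0.0066 0.0249 0.1112]
```

View pics/w7.png

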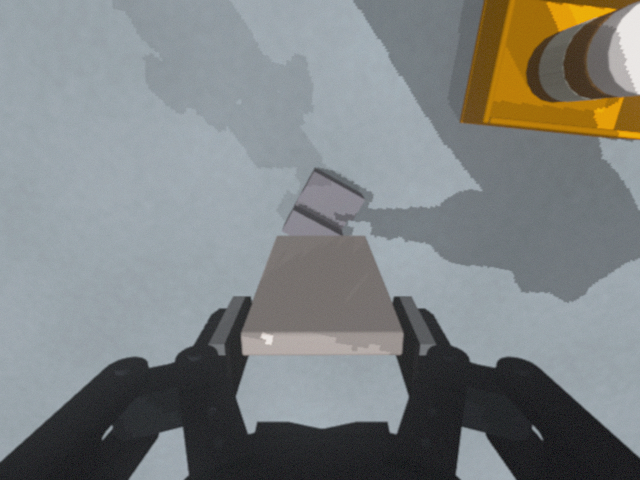

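The tile hangs straight in the jaws at (322,300), free of the holder at (325,205). Measured in the tool frame, its rear face is at x = +5.7 mm and its bottom about 110 mm ahead of the TCP.

Request:
apply_moves([
  [[0.1,0.03,0],[0,0,0],0.45],
  [[0.185,0.055,0],[0,0,0],0.45],
  [[0.185,0.055,0],[0,0,0],0.45],
  [[0.185,0.055,0],[0,0,0],0.45],
  [[0.185,0.055,0],[0,0,0],0.45],
  [[0.185,0.055,0],[0,0,0],0.45],
  [[0.185,0.055,0],[0,0,0],0.45],
  [[0.185,0.055,0],[0,0,0],0.45],
])

```text
clock: 26.13
eef_pos: [0.4893, -0.0669, 0.2162]
tool_rot: [0.63, 0.777, 0.0, 0.0]
ft_force: [0.4, -0.5, -1.2]
grip_width: 0.0582
grasp_force: 64.7
```

Request:
apply_moves([
  [[0.185,0.055,0],[0,0,0],0.45],
  [[0.185,0.055,0],[0,0,0],0.45],
  [[0.185,0.055,0],[0,0,0],0.45],
  [[0.185,0.055,0],[0,0,0],0.45],
  [[0.185,0.055,0],[0,0,0],0.45],
  [[0.185,0.055,0],[0,0,0],0.45],
  [[0.185,0.055,0],[0,0,0],0.45],
  [[0.185,0.055,0],[0,0,0],0.45],
])

```text
clock: 26.8
eef_pos: [0.5142, 0.2411, 0.2161]
tool_rot: [0.63, 0.777, 0.0, 0.0]
ft_force: [1.1, -0.1, -0.7]
grip_width: 0.0588
grasp_force: 64.7
```

Request:
apply_moves([
  [[0.185,0.055,0],[0,0,0],0.45],
  [[0.185,0.055,0],[0,0,0],0.45],
  [[0.085,0.03,0],[0,0,0],0.45],
  [[0,0,0],[0,-0.018,0],0.45],
  [[0,0,0],[0,-0.018,0],0.45],
  [[0,0,0],[0,-0.018,0],0.45],
  [[0,0,0],[0,-0.018,0],0.45],
  [[0,0,0],[0,0,0],0.45],
])

```text
clock: 27.47
eef_pos: [0.5221, 0.3359, 0.2147]
tool_rot: [0.625, 0.773, -0.072, 0.088]
ft_force: [-0.2, 0.2, -2.3]
grip_width: 0.0583
grasp_force: 64.8
```

Request:
apply_moves([
  [[0,0,0],[0,0,0],0.45],
  [[0,0,0],[0,0,0],0.45],
  [[0,0,0],[0,0,0],0.45],
  [[0,0,0],[0,0,0],0.45],
  [[0,0,0],[0,0,0],0.45],
  [[0,0,0],[0,0,0],0.45],
  [[0,0,0],[0,0,0],0.45],
  [[0,0,0],[0,0,0],0.45],
])

```text
clock: 28.13
eef_pos: [0.5231, 0.3338, 0.2161]
tool_rot: [0.626, 0.772, -0.071, 0.088]
ft_force: [0.0, -0.1, -1.0]
grip_width: 0.0587
grasp_force: 64.8
```

```bash
cat >> h.py <<'E'
a=np.radians(11.8);WX=np.array([np.cos(a),np.sin(a),0]);WN=np.array([-np.sin(a),np.cos(a),0])
def tile():
    o,R=st();u=-R[:,2];B=o+R@np.array([.0055,0,.1105])
    print('tilt %.2f'%np.degrees(np.arctan2(u@WN,u[2])),'roll %.2f'%np.degrees(np.arctan2(u@WX,u[2])),'TCP s,n,z',np.round([o@WX,o@WN,o[2]],4),'back edge s,n,z',np.round([B@WX,B@WN,B[2]],4))
    return o,R,B
E
python3 - <<'E'
from h import *
o,R,B=tile()
C=cal('wrist');p,d=camera('wrist');cv2.imwrite('pics/w8.png',p[...,::-1])
P=cloud('wrist',d,C);s,n,z=P@WX,P@WN,P[...,2]
k=(d>0)&(z>.068)&(z<.082)&(abs(s-.582)<.1)&(n>.25)&(n<.3)
print('wrist wall top',k.sum())
if k.sum()>20:
  print(np.percentile(n[k],[2,10,50,90]),s[k].min(),s[k].max(),np.median(z[k]));
T=camera('top')[1];P=cloud('top',T);s,n,z=P@WX,P@WN,P[...,2]
k=(z>.015)&(z<.065)&(abs(s-.582)<.085)&(n>.265)&(n<.28);print('top face',k.sum(),np.percentile(n[k],[10,50,90]) if k.sum() else '')
S=camera('scene')[1];P=cloud('scene',S);s,n,z=P@WX,P@WN,P[...,2]
k=(z>.015)&(z<.065)&(abs(s-.582)<.085)&(n>.255)&(n<.29);print('scene face',k.sum(),np.percentile(n[k],[10,50,90]) if k.sum() else '')
E
```

```text
t 28.13 pos [0.5231 0.3338 0.2161] ydir deg 11.91 z [ 0.046 -0.219 -0.975] w 0.0587 g 64.8 F [ 0.  -0.1 -1. ] q [ 0.66  0.58  0.41  1.5  -0.2   2.03]
tilt 12.95 roll -0.03 TCP s,n,z [0.5803 0.2198 0.2161] back edge s,n,z [0.5803 0.2004 0.1071]
wrist wall top 3104
[0.27545924 0.27611884 0.27873249 0.28106235] 0.4912273889264978 0.6714586809487468 0.07339758584203993
top face 162 [0.27368978 0.27455402 0.27554484]
scene face 876 [0.27380666 0.27501072 0.27627209]
```

Request:
apply_moves([
  [[0.055,0,0.064],[0,0,0],0.45],
  [[0.055,0,0.064],[0,0,0],0.45],
  [[0.055,0,0.064],[0,0,0],0.45],
  [[0.055,0,0.064],[0,0,0],0.45],
  [[0.055,0,0.064],[0,0,0],0.45],
  [[0.055,0,0.064],[0,0,0],0.45],
  [[0,0,0],[0,0,0],0.45],
  [[0,0,0],[0,0,0],0.45],
])

```text
clock: 28.95
eef_pos: [0.5124, 0.3799, 0.1247]
tool_rot: [0.625, 0.772, -0.073, 0.088]
ft_force: [0.5, 0.7, -1.6]
grip_width: 0.0588
grasp_force: 64.7
```

```bash
python3 - <<'E'
from h import *
o,R,B=tile()
d=R.T@(WN*(.2558-B@WN)+np.array([0,0,.001-B[2]]));print(d/.2)
p,S=camera('scene');P=cloud('scene',S);s,n,z=P@WX,P@WN,P[...,2]
k=(abs(s-.58)<.02)&(n>.2)&(n<.27)&(z>.01)&(z<.14);print('tile front pts scene',k.sum())
for l in np.arange(.012,.13,.015):
  q=k&(z>l)&(z<l+.015)
  if q.sum()>3: print(round(l+.0075,3),q.sum(),np.round(np.median(n[q]),4))
u=project('scene',o)[0].astype(int);c=p[max(u[1]-75,0):u[1]+75,u[0]-100:u[0]+100];cv2.imwrite('pics/s9.png',cv2.resize(c,None,fx=4,fy=4)[...,::-1])
E
```

```text
t 28.95 pos [0.5124 0.3799 0.1247] ydir deg 11.98 z [ 0.044 -0.222 -0.974] w 0.0588 g 64.7 F [ 0.5  0.7 -1.6] q [ 0.73  0.67  0.34  1.35 -0.2   2.1 ]
tilt 13.07 roll 0.12 TCP s,n,z [0.5793 0.2671 0.1247] back edge s,n,z [0.579  0.2475 0.0158]
[0.0573012  0.00033172 0.06273179]
tile front pts scene 693
0.02 45 0.2395
0.034 82 0.2424
0.049 78 0.2457
0.064 87 0.2491
0.079 82 0.2525
0.094 93 0.256
0.109 88 0.2592
0.124 102 0.263
```

View pics/s9.png

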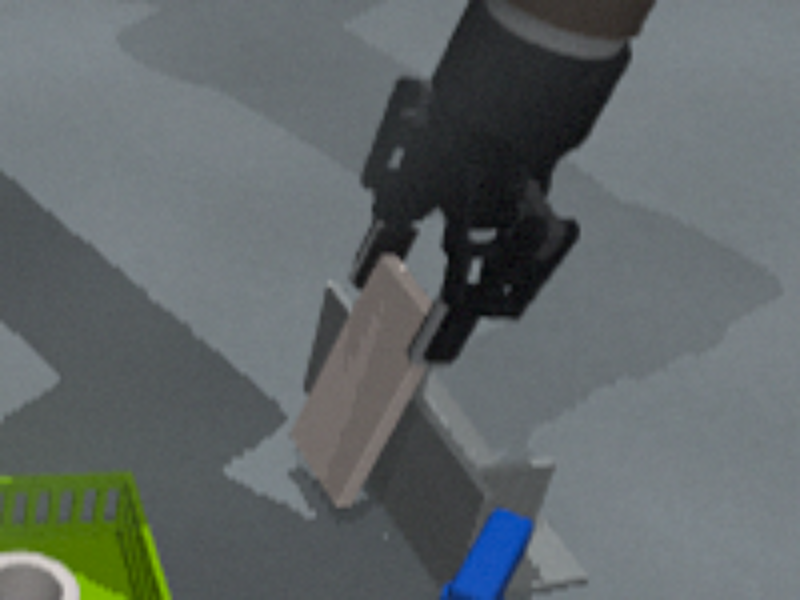

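The tile, at (370,380) in the crop, is held tilted and parallel in front of the wall, with its lower end just above the bench. The fingers are clear of the wall top.

Request:
apply_moves([
  [[0.018,0,0.02],[0,0,0],0.45],
  [[0.018,0,0.02],[0,0,0],0.45],
  [[0.011,0,0.014],[0,0,0],0.45],
  [[0.006,0,0.009],[0,0,0],0.45],
  [[0,0,0],[0,0,0],0.45],
  [[0,0,0],[0,0,0],0.45],
  [[0,0,0],[0,0,0],0.45],
  [[0,0,0],[0,0,0],0.45],
])

```text
clock: 29.67
eef_pos: [0.5119, 0.3874, 0.1119]
tool_rot: [0.626, 0.772, -0.071, 0.088]
ft_force: [0.9, 0.9, -1.6]
grip_width: 0.0587
grasp_force: 64.7
```

```bash
python3 - <<'E'
from h import *
o,R,B=tile()
p,S=camera('scene');P=cloud('scene',S);s,n,z=P@WX,P@WN,P[...,2]
k=(abs(s-.58)<.02)&(n>.2)&(n<.28)&(z>.01)&(z<.12);f=np.polyfit(z[k],n[k],1);print(k.sum(),'tilt',np.degrees(np.arctan(f[0])),'back face n at z=0, .075:',np.polyval(f,[0,.075])+.01/np.cos(np.arctan(f[0])))
E
```

```text
t 29.67 pos [0.5119 0.3874 0.1119] ydir deg 11.92 z [ 0.047 -0.219 -0.975] w 0.0587 g 64.7 F [ 0.9  0.9 -1.6] q [ 0.73  0.69  0.33  1.33 -0.2   2.11]
tilt 12.95 roll -0.05 TCP s,n,z [0.5803 0.2745 0.1119] back edge s,n,z [0.5803 0.2551 0.0029]
650 tilt 11.67045543175091 back face n at z=0, .075: [0.25716474 0.27265616]
```

Request:
apply_moves([
  [[0.001,0,0.005],[0,0,0],0.45],
  [[0.001,0,0.005],[0,0,0],0.45],
  [[0,0,0.002],[0,0,0],0.45],
  [[0,0,0],[0,0,0],0.45],
  [[0,0,0],[0,0,0],0.45],
  [[0,0,0],[0,0,0],0.45],
  [[0,0,0],[0,0,0],0.45],
  [[0,0,0],[0,0,0],0.45],
])

```text
clock: 30.38
eef_pos: [0.5118, 0.3873, 0.1093]
tool_rot: [0.626, 0.772, -0.071, 0.088]
ft_force: [0.2, -0.7, -0.2]
grip_width: 0.0587
grasp_force: 64.7
```

```bash
python3 - <<'E'
from h import *
tile()
E
```

```text
t 30.38 pos [0.5118 0.3873 0.1093] ydir deg 11.93 z [ 0.046 -0.219 -0.975] w 0.0587 g 64.7 F [ 0.2 -0.7 -0.2] q [ 0.73  0.69  0.33  1.32 -0.2   2.11]
tilt 12.96 roll -0.04 TCP s,n,z [0.5802 0.2744 0.1093] back edge s,n,z [5.802e-01 2.550e-01 3.000e-04]
```

Request:
apply_moves([
  [[0,0,0],[0,0,0],0.72],
  [[0,0,0],[0,0,0],0.74],
  [[0,0,0],[0,0,0],0.77],
  [[0,0,0],[0,0,0],0.8],
  [[0,0,0],[0,0,0],0.9],
  [[0,0,0],[0,0,0],1],
  [[0,0,0],[0,0,0],1],
  [[0,0,0],[0,0,0],1],
])

```text
clock: 31.05
eef_pos: [0.5117, 0.3872, 0.1092]
tool_rot: [0.626, 0.772, -0.071, 0.088]
ft_force: [-0.3, -0.2, 0.5]
grip_width: 0.0853
grasp_force: 0.0
```

Request:
apply_moves([
  [[0,0,-0.02],[0,0,0],1],
  [[0,0,-0.04],[0,0,0],1],
  [[0,0,-0.08],[0,0,0],1],
  [[0,0,-0.12],[0,0,0],1],
  [[0,0,-0.15],[0,0,0],1],
  [[0,0,-0.15],[0,0,0],1],
  [[0,0,-0.1],[0,0,0],1],
  [[0,0,0],[0,0,0],1],
])

```text
clock: 31.72
eef_pos: [0.5068, 0.4187, 0.2446]
tool_rot: [0.626, 0.772, -0.066, 0.088]
ft_force: [0.4, 0.1, 0.4]
grip_width: 0.0852
grasp_force: 0.0
```

```bash
python3 - <<'E'
from h import *
st()
p,S=camera('scene');P=cloud('scene',S);s,n,z=P@WX,P@WN,P[...,2]
k=(abs(s-.58)<.02)&(n>.2)&(n<.28)&(z>.01)&(z<.11);f=np.polyfit(z[k],n[k],1);print(k.sum(),'tilt',np.degrees(np.arctan(f[0])),'back face n at z=0, .075:',np.polyval(f,[0,.075])+.01/np.cos(np.arctan(f[0])))
cv2.imwrite('pics/s10.png',p[...,::-1])
E
```

```text
t 31.72 pos [0.5068 0.4187 0.2446] ydir deg 11.99 z [ 0.054 -0.212 -0.976] w 0.0852 g 0.0 F [0.4 0.1 0.4] q [ 0.77  0.67  0.64  1.66 -0.19  2.15]
598 tilt 13.359280474806882 back face n at z=0, .075: [0.25757494 0.27538614]
```

View pics/s10.png

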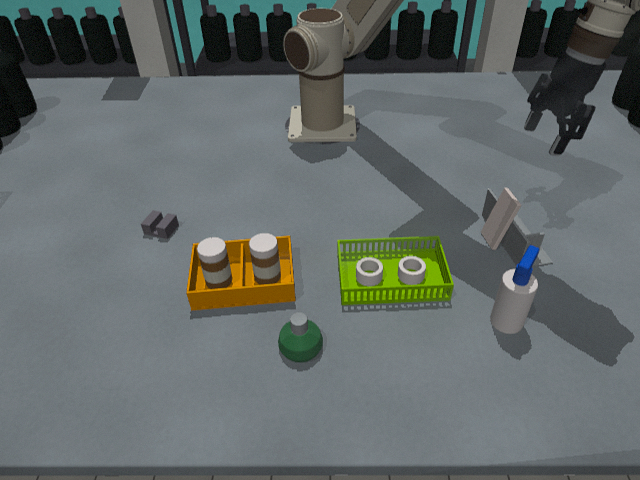

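The jars stand at (214,262) and (264,257), the collars lie flat at (369,271) and (412,270), and the tile leans on the wall at (500,218). Its lower edge is about 18 mm out, the burner and sprayer have not moved, and the arm is clear.

```bash
python3 -c "
from workcell import bot
print(bot.job_done())"
```

```text
the job is handed in; nothing more can be done
None
```

I handed the job in at about 32 s: both collars lie flat side by side in the basket, one jar stands upright in each crate bay, and the tile leans on the upstand with its lower end about 18 mm out; the burner and spray bottle were not touched.

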